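Bring the spatula jar to the front of the carousel and hold it there

ROBOT

A 6-joint arm with a two-finger parallel gripper is mounted at the origin on the work surface. World frame = base frame: x ahead of the robot, y to its left, z up, the work surface at z = 0. Lengths are in m, angles in rad, forces in N, time in s.
With the tool pointing down it reaches from about 0.35 to 0.975 m from the base axis. Payload 4.9 kg.
Tool frame: the origin (TCP) lies between the finger pads; the fingertips stand 25 mm ahead of it and the grasp point (between the pads) lies 6 mm ahead of it (manip.tcp_to_tips is the z of the fingertips in the tool frame, in m); z points along the fingers, y is the line along which they close (so a half turn about z gives the same grasp; the last joint's range is limited). The gripper opens to 85 mm and grips with 20 to 120 N. Pads are 22 mm wide; open, the fingers measure 114 mm over their backs; the gripper's body (76 mm by 85 mm) begins 54 mm behind the grasp point. The pads swing forward as they close: fully open they stand 13 mm farther back than shut.
Start: joints at [1.153, 0.053, 1.613, -0, 1.476, -0.119], TCP at [0.184, 0.597, 0.256] pointing down, gripper open.
Joint ranges: [-3.01, 3.01], [-1.01, 2.22], [0.06, 2.58], [-1.02, 4.17], [0.09, 2.62], [-3.14, 3.14]. Speed limits (rad/s): [2.57, 2.57, 3.14, 3.14, 3.14, 3.14].

INTERFACE

Orientations are given as a unit quaternion [w, x, y, z].
In Python, from plant import manip gives the robot as it stands. The module is installed in compiled form; this text tells all that it offers.
- The arm moves only by the tool arm_command, never from a script. Its argument "moves" is a list of rows, each a list of 3 entries, a list of its own where there are three numbers: the opening, from -1 (shut) to 1 (fully open), then the shift along the tool's x, y, z in units of 0.15 m (1.0 is 0.15 m), then the turn about the tool's z in units of 2 pi rad (1.0 is 2 pi rad). A call has 1 to 20 rows; each row is the pose to reach, as a shift and turn from the pose commanded when the call began, along the tool's axes at that moment, turning the shorter way round; what a row does not reach only later rows make up. A row lasts 1/12 s, in which the tool goes at most 41.7 mm and 7.16 degrees, less where a joint would pass 70% of its speed; a pose out of reach is approached as far as the arm can. A call with a number of a shift or a turn outside -1 to 1 is refused whole. A call with a gripper value outside its range is refused whole. The fingers move at their own pace and stop on an object; the grip force is fixed at half the most. Time passes only in rows, so rows that repeat a pose let the fingers close. It gives the time, the measured TCP pose, the force, the opening and the grip force at its end, in the units of the state.
- manip.state(): the state, without advancing time (a new reading comes with each control period).
- manip.grab_frame(name): name is "side" or "top" or "wrist"; returns a dict with "frame" (480x640x3 uint8, red, green, blue), "fx", "fy", "cx", "cy" (pixels), "k1" (the pictures are not rectified: a ray, as slopes to the right and down, at radius r is drawn at 1 + k1 r^2 times it, then the intrinsics apply), "R" (3x3) and "t" (3): a world point X has camera coordinates R X + t. Camera axes: x right, y down, z forward; pixel columns grow to the right and rows downward; lengths in m; the calibration is good to about 2 mm. A picture is of the moment at which its call begins. There is no depth.
- manip.job_done(): hands the job in; it is judged then, once.
Trained networks look in a picture, given as the dict that the camera call returned (one of the last four; its "shot" number tells which), for a name from the list of things; names that differ only in an ending like _2 or _b are one class to them, and where a whole thing is asked for, a point or a joint stands for the part that bears it (a point fixed in the world has none). Each returns a list of dicts, best first, with "confidence" (0 to 1); they miss things now and then, are a little off and sometimes report something else, mostly with a low value. They report only what shows in the picture. A call takes as long as a camera call. They do not tell look-alikes from the thing itself.
- manip.search_frame(picture, target): "extent" ([left, top, right, bottom] in pixels, round what is visible of it).
The state is a dict: "time": time; "joint_pos": joint angles; "joint_vel": joint speeds; "joint_efforts": joint torques, N m; "tool_pos": TCP position; "tool_rot": TCP orientation; "contact_force": force on the tool from outside, world axes, zero at the start; "ft_torque": the same for the moment, N m; "gripper_width": opening from 0.0 (shut) to 1.0 (fully open); "grasp_force": force on a finger pad.
Only numpy, scipy, OpenCV 4.12 (cv2) and the standard library are available. Lean on these libraries where they do the work, as an engineer would, in place of code of your own. Each camera call takes 0.05 s, during which the arm holds its last target. There are 200 camera calls.

TASK

A trainee is about to take a tongue spatula: turn the supply carousel by the handle on its centre post until the glass jar of flat wooden tongue spatulas stands squarely in the middle of the front, the side where the base has its drawer, and hold the turntable still there for at least three seconds. Turn it gently, keep off the jars, and leave the other things on the table where they are. Finish while still gripping the handle: do not let go at the end.

Things in the scene. Friction and masses are not known exactly. Their poses are not given: they have to be found in the camera images.
- plinth: White square base of the carousel, 300 x 300 mm, 55 mm high, fixed to the table. One side has a grey drawer front with a steel bar handle that stands out 32 mm from the base: that side is the front, and it looks along the base's own -x. Origin: on the table under the middle of the base, on the turning axis.
- carousel: Round steel turntable, 290 mm across, its top 71 mm above the table. It turns either way, without stops, about the base's vertical middle axis, easily, on a bearing (friction 0.05 N m and 0.1 N m s/rad), and coasts briefly when let go. Five wire rings, 79 mm across, centres 95 mm from the axis and 72 degrees apart, hold a jar each. Origin: on the axis at table height; x turns with it.
- handle: Handle of the carousel: a wire loop on the 18 mm centre post, rigidly part of the turntable. Its top is a level bar in a flat-sided black rubber grip, 72 mm long, 16 mm thick, 22 mm high, its middle 255 mm above the table on the turning axis; the highest part of the carousel, gripped across from above. Origin: middle of the bar; x along it.
- jar_spatulas: Open clear glass jar, 68 mm across and 100 mm high, with a bunch of flat wooden tongue spatulas (18 mm wide, round ends) standing in it, their tops 230 mm above the table; 0.2 to 0.5 kg; stands on the turntable inside one of the five wire rings; loose. Origin: centre of its underside.
- jar_swabs: Open clear glass jar, 68 mm across and 100 mm high, with thin round cotton-tipped sticks standing in it up to 208 mm above the table; stands on the turntable inside one of the five wire rings; loose. Origin: centre of its underside.
- jar_cotton: Clear glass jar, 68 mm across, with a knobbed steel lid, 135 mm high in all, full of cotton balls; stands on the turntable inside one of the five wire rings; loose. Origin: centre of its underside.
- jar_gauze: Clear glass jar, 68 mm across, with a knobbed steel lid, 135 mm high in all, full of short gauze rolls; stands on the turntable inside one of the five wire rings; loose. Origin: centre of its underside.
- jar_forceps: Open steel jar, 66 mm across and 100 mm high, with a pair of steel forceps standing in it up to 212 mm above the table; stands on the turntable inside one of the five wire rings; loose. Origin: centre of its underside.
- kidney_dish: Curved steel kidney dish, about 220 x 110 mm, 30 mm high, loose on the table beside the carousel. Origin: on the table under its middle.
- laryngoscope: Steel laryngoscope lying flat, 30 mm thick handle 120 mm long with a curved blade, loose on the table beside the carousel. Origin: under the middle of the handle.
- tape_roll: White roll of tape lying flat, 76 mm across, 25 mm high, loose on the table. Origin: centre of its underside.
- syringe: Clear plastic syringe lying flat, 140 mm long, 20 mm thick, loose on the table. Origin: under its middle.
- resuscitator: Hand resuscitator (pale bag with a clear face mask) lying at the left of the table, 280 mm long, 94 mm high, loose. Origin: under the middle of the bag.
- gel_bottle: White pump bottle, 64 mm across, 190 mm high, loose on the table. Origin: centre of its underside.
Not all that is in view belongs to the job. Leave any blue look-alike of the jar_gauze alone.

How it is judged:
By the outcome, as a careful person would: the job done as asked, in the order asked, and still so for the second after the job is handed in, while the arm keeps its last pose, push and grip.
It also fails if it takes over 48 s, if anything falls off the work surface, if the arm or the gripper's body presses on something with over 40 N, if the wrist force passes 120 N, or if a joint passes its speed limit or range.

## Working session

There is one attempt and no reset: what is moved stays moved. The work goes in short steps, Python scripts to look and compute and a tool call to move; the robot and the scene stay as the last step left them, time stands still between calls to the robot, and variables do not carry over. Pictures are saved under pics/ and viewed, at most 10 in all, crops included, and the job is handed in when it is done.

Besides the shell and the picture viewer there is one more tool, called after "Emit:" by a JSON object that holds its "op" and its "data", one argument or row to a line. arm_command: Moves the arm, as the interface text tells. Shifts and turns lie within -1 to 1; 1 stands for 0.15 m of shift or 2 pi rad of turn. Its arguments: {"type":"object","properties":{"moves":{"type":"array"}},"required":["moves"]}

```bash
mkdir -p pics
cat > h.py <<'E'
import numpy as np, cv2
from plant import manip
def ray(p,u,v):
    d=np.array([(u-p["cx"])/p["fx"],(v-p["cy"])/p["fy"]]);s=d.copy()
    for _ in range(20): s=d/(1+p["k1"]*(s@s))
    R=np.array(p["R"]);t=np.array(p["t"])
    return -R.T@t, R.T@np.array([s[0],s[1],1])
def onz(p,u,v,z):
    o,d=ray(p,u,v); return o+d*(z-o[2])/d[2]
def proj(p,X):
    c=np.array(p["R"])@np.array(X)+np.array(p["t"]);s=c[:2]/c[2];s=s*(1+p["k1"]*(s@s))
    return [p["fx"]*s[0]+p["cx"],p["fy"]*s[1]+p["cy"]]
def save(p,n): cv2.imwrite("pics/"+n,p["frame"][:,:,::-1])
E
python3 - <<'E'
from h import *
for n in ["top","side"]:
    p=manip.grab_frame(n);save(p,n+"1.png")
    print(n,ray(p,320,240))
    for t in ["plinth","carousel","handle","jar_spatulas","jar_swabs","jar_cotton","jar_gauze","jar_forceps"]:
        print(t,[(np.round(r["extent"]).tolist(),round(r["confidence"],2)) for r in manip.search_frame(p,t)[:3]])
print(manip.state())
E
```

```text
top (array([0.40173216, 0.00350889, 1.47975005]), array([ 0.11733709,  0.01154403, -0.99316222]))
plinth [([224.0, 182.0, 371.0, 329.0], 0.97), ([282.0, 229.0, 302.0, 265.0], 0.66)]
carousel [([238.0, 196.0, 354.0, 314.0], 0.63)]
handle []
jar_spatulas [([312.0, 210.0, 336.0, 241.0], 0.77), ([238.0, 196.0, 355.0, 312.0], 0.62), ([349.0, 152.0, 402.0, 244.0], 0.24)]
jar_swabs [([270.0, 278.0, 301.0, 306.0], 0.56)]
jar_cotton [([239.0, 244.0, 273.0, 272.0], 0.71)]
jar_gauze [([316.0, 253.0, 347.0, 288.0], 0.89), ([399.0, 166.0, 434.0, 202.0], 0.7), ([445.0, 269.0, 484.0, 296.0], 0.69)]
jar_forceps [([260.0, 200.0, 292.0, 238.0], 0.62), ([496.0, 208.0, 545.0, 234.0], 0.5), ([239.0, 245.0, 272.0, 274.0], 0.46)]
side (array([0.9070046 , 0.87898158, 1.02090034]), array([-0.26734322, -0.6867688 , -0.67607827]))
plinth [([258.0, 268.0, 426.0, 373.0], 0.72)]
carousel [([284.0, 215.0, 404.0, 332.0], 0.92), ([332.0, 216.0, 363.0, 262.0], 0.74)]
handle [([332.0, 215.0, 360.0, 242.0], 0.92)]
jar_spatulas [([298.0, 219.0, 319.0, 276.0], 0.64)]
jar_swabs [([372.0, 234.0, 398.0, 288.0], 0.63)]
jar_c
[... 236 characters left out ...]
joint_pos': array([ 1.15300246e+00,  5.26674504e-02,  1.61288308e+00,  1.39432177e-05,
        1.47603146e+00, -1.19008067e-01]), 'joint_vel': array([ 0.00017242,  0.00092025,  0.00095289, -0.00254355,  0.00187204,
        0.00097262]), 'joint_efforts': array([-2.26780221e-04, -3.93691993e+01, -3.70469499e+01, -1.88888821e-04,
        4.19575672e-04, -1.51856409e-05]), 'tool_pos': array([0.18396791, 0.59729052, 0.25633389]), 'tool_rot': array([-5.27776854e-06,  1.48838477e-01,  9.88861521e-01,  6.98189114e-06]), 'contact_force': array([ 0.1597403 , -0.23296941,  0.27170215]), 'ft_torque': array([-0.05650369, -0.01843556, -0.01603427]), 'grasp_force': 0.0, 'gripper_width': 1.0020153330718278}
```

View pics/top1.png

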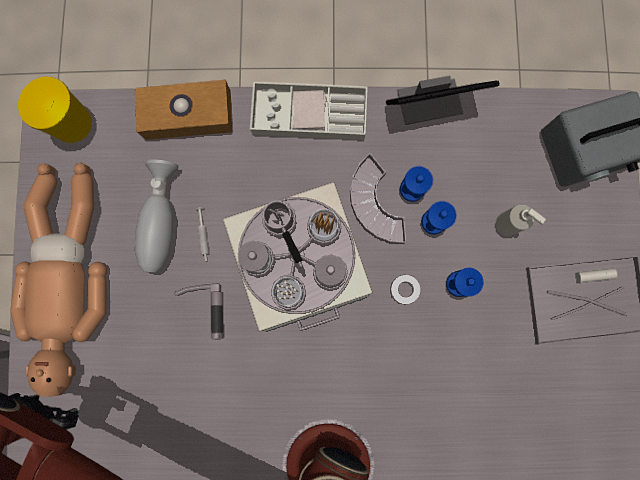

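View pics/side1.png

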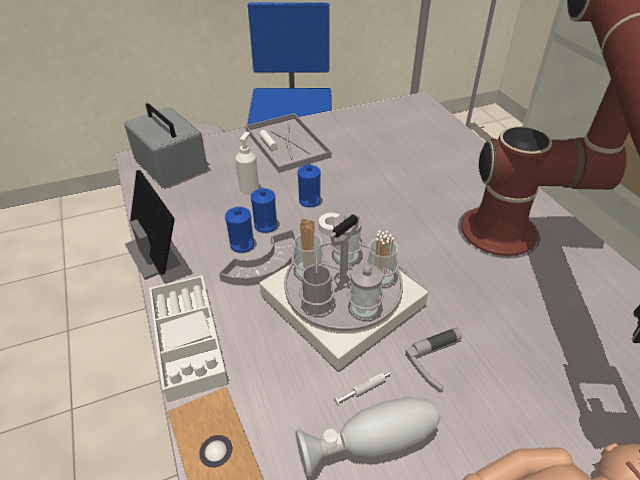

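The top view shows the plinth with corners near (224,218), (333,183), (371,294), (261,330). The drawer bar is at (320,318), the spatulas at (325,223), and the black bar runs from (285,232) to (300,262). I'll look closer.

Run:
```python
from h import *
p=manip.grab_frame("top")
c=p["frame"][170:340,215:385]; cv2.imwrite("pics/crop1.png",cv2.resize(c,None,fx=3.5,fy=3.5,interpolation=cv2.INTER_CUBIC)[:,:,::-1])
q=np.array([onz(p,u,v,.055)[:2] for u,v in [(224,218),(333,183),(371,294),(261,330)]])
print(q,q.mean(0),np.linalg.norm(q-np.roll(q,1,0),axis=1))
m=q.mean(0); print("front dir",(q[2]+q[3])/2-m, np.degrees(np.arctan2(*((q[2]+q[3])/2-m)[::-1])))
print("handle px",proj(p,[*m,.266]))
im=p["frame"].astype(int)
d=(im.max(2)<45).astype(np.uint8)[220:280,270:315]
n,l,s,ce=cv2.connectedComponentsWithStats(d)
for i in range(1,n):
    if s[i,4]>20:
        ys,xs=np.where(l==i);r=cv2.minAreaRect(np.c_[xs+270,ys+220].astype(np.float32));print(s[i],r)
        b=cv2.boxPoints(r);print(np.array([onz(p,*x,.266)[:2] for x in b]))
for r in manip.search_frame(p,"handle")[:2]+manip.search_frame(p,"jar_spatulas")[:1]: print(r)
```

```text
[[ 0.62638752  0.26397347]
 [ 0.71634057 -0.01287152]
 [ 0.43432916 -0.10743132]
 [ 0.34470454  0.16660146]] [0.53044045 0.07756802] [0.29803793 0.29109225 0.29744242 0.28831672]
front dir [-0.1409236  -0.04798295] -161.19684905387197
handle px [np.float64(292.0412754135419), np.float64(246.8060354837419)]
[ 12  11  20  32 233] ((291.68890380859375, 246.62103271484375), (33.105342864990234, 7.753119468688965), 64.65382385253906)
[[0.55960692 0.10131125]
 [0.56680047 0.08627633]
 [0.50222802 0.05547796]
 [0.49510274 0.07043821]]
{'extent': [307.0, 208.7, 337.4, 240.1], 'confidence': 0.55}
```

View pics/crop1.png

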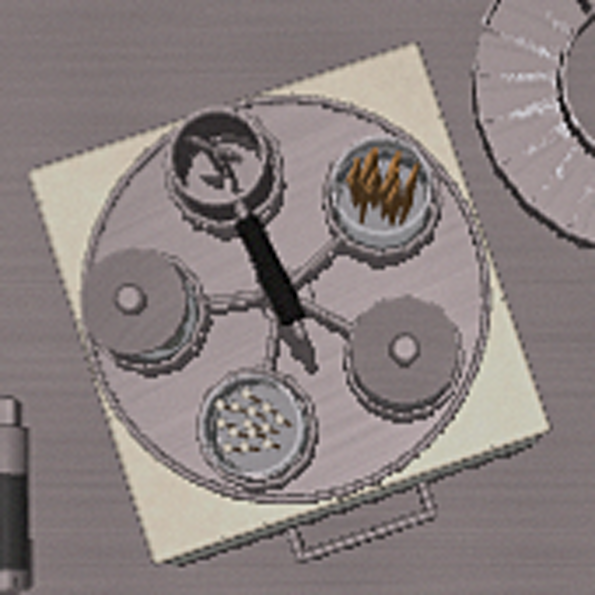

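Run:
```python
from h import *
p=manip.grab_frame("top")
m=np.array([.5305,.0782])
o={}
for n,u,v,z in [("spat",382,188,.171),("forc",223,160,.171),("cot",130,298,.206),("swab",257,424,.171),("gau",404,348,.206)]:
    d=onz(p,215+(u+.5)/3.5-.5,170+(v+.5)/3.5-.5,z)[:2]-m
    o[n]=np.degrees(np.arctan2(d[1],d[0])); print(n,np.linalg.norm(d),o[n])
a=np.array(list(o.values()))-72*np.arange(5); a=(a+180)%360-180; print(a)
s=manip.state();from scipy.spatial.transform import Rotation as R
w=s["tool_rot"];M=R.from_quat([*w[1:],w[0]]).as_matrix();print(M.round(3))
print("yaw of tool y",np.degrees(np.arctan2(M[1,1],M[0,1])))
print("shift/0.15 in tool:",M.T@(np.array([.5305,.0782,.30])-s["tool_pos"])/.15)
```

```text
spat 0.0940609025772512 -46.49074628579868
forc 0.09166030030749928 24.169757841495667
cot 0.09438083567641704 97.15640663893306
swab 0.09253540511465672 171.49275560448712
gau 0.09346447617724472 -117.98909923771541
[-46.49074629 -47.83024216 -46.84359336 -44.5072444  -45.98909924]
[[-0.956  0.294 -0.   ]
 [ 0.294  0.956  0.   ]
 [ 0.     0.    -1.   ]]
yaw of tool y 72.88118885249945
shift/0.15 in tool: [-3.22652388 -2.62734573 -0.29135683]
```

Emit:
{"op": "arm_command", "data": {
  "moves": [
    [1,[0,0,-0.25],0],
    [1,[0,0,-0.5],0],
    [1,[-0.25,-0.2,-0.5],0],
    [1,[-0.45,-0.37,-0.5],0],
    [1,[-0.65,-0.53,-0.5],0],
    [1,[-0.8,-0.66,-0.5],0],
    [1,[-0.8,-0.66,-0.5],0]
  ]
}}

```text
time: 1.68
tool_pos: [0.2719, 0.464, 0.3318]
tool_rot: [0.001, 0.151, 0.988, -0.0]
contact_force: [0.7, -0.3, 0.8]
gripper_width: 0.999
grasp_force: 0.0
```

Emit:
{"op": "arm_command", "data": {
  "moves": [
    [1,[-0.2,-0.16,0],0],
    [1,[-0.4,-0.33,0],0],
    [1,[-0.6,-0.49,0],0],
    [1,[-0.8,-0.65,0],0],
    [1,[-1,-0.8,0],0],
    [1,[-1,-0.8,0],0]
  ]
}}

```text
time: 2.18
tool_pos: [0.3804, 0.3046, 0.3314]
tool_rot: [0.001, 0.152, 0.988, -0.001]
contact_force: [0.4, 0.4, 0.0]
gripper_width: 1.004
grasp_force: 0.0
```

Emit:
{"op": "arm_command", "data": {
  "moves": [
    [1,[-0.2,-0.16,0],0],
    [1,[-0.4,-0.33,0],0],
    [1,[-0.6,-0.49,0],0],
    [1,[-0.8,-0.65,0],0],
    [1,[-0.9,-0.73,0],0],
    [1,[-0.9,-0.73,0],0]
  ]
}}

```text
time: 2.68
tool_pos: [0.4759, 0.162, 0.3311]
tool_rot: [0.0, 0.151, 0.989, -0.0]
contact_force: [-0.1, -0.1, 0.0]
gripper_width: 0.999
grasp_force: 0.0
```

Emit:
{"op": "arm_command", "data": {
  "moves": [
    [1,[-0.2,-0.16,0],-0.02],
    [1,[-0.38,-0.32,0],-0.04],
    [1,[-0.527,-0.437,0],-0.06],
    [1,[-0.527,-0.437,0],-0.08],
    [1,[-0.527,-0.437,0],-0.1],
    [1,[-0.527,-0.437,0],-0.118],
    [1,[-0.527,-0.437,0],-0.118],
    [1,[-0.527,-0.437,0],-0.118]
  ]
}}

```text
time: 3.35
tool_pos: [0.5304, 0.0795, 0.3313]
tool_rot: [-0.0, -0.219, 0.976, 0.0]
contact_force: [0.3, -0.6, -0.1]
gripper_width: 1.005
grasp_force: 0.0
```

Run:
```python
from h import *
from scipy.spatial.transform import Rotation as R
p=manip.grab_frame("wrist");save(p,"w1.png")
s=manip.state();w=s["tool_rot"];M=R.from_quat([*w[1:],w[0]]).as_matrix()
print(s["time"],s["joint_pos"].round(3),s["tool_pos"],np.degrees(np.arctan2(M[1,1],M[0,1])),M[:,2])
print("handle expected px",proj(p,[.5305,.0782,.266]),[proj(p,[.5305+k*.0325,.0782+k*.0155,.266]) for k in (-1,1)])
print(M.T@(np.array([.5305,.0782,.263])-s["tool_pos"])/.15)
im=p["frame"].astype(int);d=(im.max(2)<45).astype(np.uint8)
n,l,st,ce=cv2.connectedComponentsWithStats(d)
for i in range(1,n):
    if st[i,4]>300:
        ys,xs=np.where(l==i);r=cv2.minAreaRect(np.c_[xs,ys].astype(np.float32));print(r);b=cv2.boxPoints(r);print(np.array([onz(p,*x,.266)[:2] for x in b]))
```

```text
3.4 [ 0.009 -0.194  1.724  0.     1.612 -2.002] [0.53036596 0.07932651 0.3313039 ] 115.2717889002182 [-8.32428218e-05  3.49076259e-04 -9.99999936e-01]
handle expected px [np.float64(318.6253943148478), np.float64(276.06683173946345)] [[np.float64(318.26581427249005), np.float64(201.50713397584906)], [np.float64(318.94862896776027), np.float64(342.01491387454246)]]
[ 0.00243164 -0.00733273  0.45535659]
((315.9999694824219, 268.5), (31.999996185302734, 140.99996948242188), 0.0)
[[0.56546073 0.08441023]
 [0.50000628 0.05470566]
 [0.49396034 0.06751766]
 [0.55864403 0.09884263]]
((319.5, 398.0), (162.0, 639.0), 90.0)
[[ 0.624175   -0.06211398]
 [ 0.4813226   0.24066841]
 [ 0.57430913  0.32935467]
 [ 0.75149046 -0.04662487]]
```

View pics/w1.png

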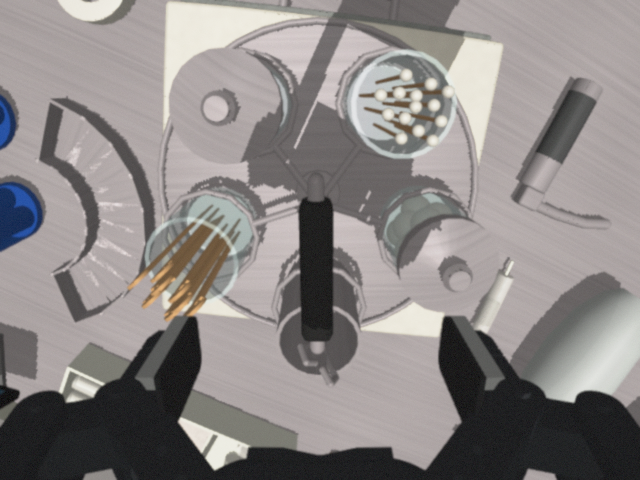

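The wrist view shows the black bar upright at x≈316 (rows 198–339), aligned with the jaws, and the spatulas at (190,265), below and outside the fingers.

Emit:
{"op": "arm_command", "data": {
  "moves": [
    [1,[0,-0.01,0.1],0],
    [1,[0,-0.01,0.2],0],
    [1,[0,-0.01,0.3],0],
    [1,[0,-0.01,0.38],0],
    [1,[0,-0.01,0.43],0],
    [1,[0,-0.01,0.455],0],
    [1,[0,-0.01,0.455],0],
    [-0.4,[0,-0.01,0.455],0],
    [-0.5,[0,-0.01,0.455],0],
    [-0.6,[0,-0.01,0.455],0],
    [-0.7,[0,-0.01,0.455],0],
    [-0.8,[0,-0.01,0.455],0],
    [-0.9,[0,-0.01,0.455],0],
    [-1,[0,-0.01,0.455],0],
    [-1,[0,-0.01,0.455],0],
    [-1,[0,-0.01,0.455],0],
    [-1,[0,-0.01,0.455],0],
    [-1,[0,-0.01,0.455],0]
  ]
}}

```text
time: 4.9
tool_pos: [0.5309, 0.0779, 0.2637]
tool_rot: [-0.0, -0.22, 0.976, 0.001]
contact_force: [-3.1, 5.3, 3.1]
gripper_width: 0.177
grasp_force: 61.1
```

Emit:
{"op": "arm_command", "data": {
  "moves": [
    [-1,[0,0,0],0.0005],
    [-1,[0,0,0],0.0015],
    [-1,[0,0,0],0.003],
    [-1,[0,0,0],0.005],
    [-1,[0,0,0],0.008],
    [-1,[0,0,0],0.012],
    [-1,[0,0,0],0.016],
    [-1,[0,0,0],0.02],
    [-1,[0,0,0],0.024],
    [-1,[0,0,0],0.028],
    [-1,[0,0,0],0.032],
    [-1,[0,0,0],0.036],
    [-1,[0,0,0],0.04],
    [-1,[0,0,0],0.044],
    [-1,[0,0,0],0.048],
    [-1,[0,0,0],0.052],
    [-1,[0,0,0],0.055],
    [-1,[0,0,0],0.057],
    [-1,[0,0,0],0.058],
    [-1,[0,0,0],0.058]
  ]
}}

```text
time: 6.57
tool_pos: [0.5308, 0.0783, 0.2637]
tool_rot: [-0.0, -0.039, 0.999, 0.002]
contact_force: [-2.4, 5.1, 3.9]
gripper_width: 0.173
grasp_force: 61.1
```

Run:
```python
from h import *
p=manip.grab_frame("side");s=manip.state();save(p,"s2.png")
print(s["time"],s["joint_pos"].round(3),s["contact_force"],s["ft_torque"],s["tool_pos"],s["gripper_width"])
for n in["jar_spatulas","handle"]:print(manip.search_frame(p,n)[:2])
c=p["frame"][160:380,220:440]; cv2.imwrite("pics/s2c.png",cv2.resize(c,None,fx=2.7,fy=2.7)[:,:,::-1])
```

```text
6.6167 [ 0.006 -0.164  1.809  0.003  1.498 -1.644] [-3.87988123  5.83012449  3.39022131] [ 0.61270038  0.46609633 -0.0412881 ] [0.53076216 0.0783259  0.2637187 ] 0.17623678284558
[{'extent': [303.3, 209.3, 326.9, 271.4], 'confidence': 0.91}]
[{'extent': [326.7, 225.4, 362.6, 240.0], 'confidence': 0.63}, {'extent': [218.8, 228.3, 295.9, 283.9], 'confidence': 0.46}]
```

View pics/s2c.png

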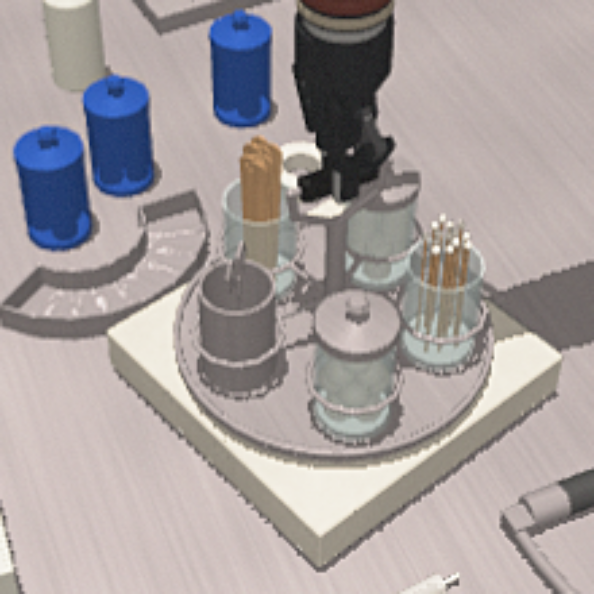

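The side crop shows the gripper on the handle, all jars upright and the spatulas at (262,215), turned clockwise with the arm. I'll carry on.

Emit:
{"op": "arm_command", "data": {
  "moves": [
    [-1,[0,0,0],0.0005],
    [-1,[0,0,0],0.0015],
    [-1,[0,0,0],0.003],
    [-1,[0,0,0],0.005],
    [-1,[0,0,0],0.008],
    [-1,[0,0,0],0.012],
    [-1,[0,0,0],0.016],
    [-1,[0,0,0],0.02],
    [-1,[0,0,0],0.024],
    [-1,[0,0,0],0.028],
    [-1,[0,0,0],0.032],
    [-1,[0,0,0],0.036],
    [-1,[0,0,0],0.04],
    [-1,[0,0,0],0.044],
    [-1,[0,0,0],0.048],
    [-1,[0,0,0],0.052],
    [-1,[0,0,0],0.056],
    [-1,[0,0,0],0.06],
    [-1,[0,0,0],0.064],
    [-1,[0,0,0],0.068]
  ]
}}

```text
time: 8.38
tool_pos: [0.5308, 0.0789, 0.2638]
tool_rot: [-0.001, 0.173, 0.985, 0.002]
contact_force: [-2.5, 7.5, 2.1]
gripper_width: 0.177
grasp_force: 61.1
```

Emit:
{"op": "arm_command", "data": {
  "moves": [
    [-1,[0,0,0],0.004],
    [-1,[0,0,0],0.008],
    [-1,[0,0,0],0.012],
    [-1,[0,0,0],0.016],
    [-1,[0,0,0],0.02],
    [-1,[0,0,0],0.024],
    [-1,[0,0,0],0.028],
    [-1,[0,0,0],0.032],
    [-1,[0,0,0],0.036],
    [-1,[0,0,0],0.04],
    [-1,[0,0,0],0.044],
    [-1,[0,0,0],0.048],
    [-1,[0,0,0],0.052],
    [-1,[0,0,0],0.056],
    [-1,[0,0,0],0.06],
    [-1,[0,0,0],0.064],
    [-1,[0,0,0],0.068],
    [-1,[0,0,0],0.072],
    [-1,[0,0,0],0.076],
    [-1,[0,0,0],0.08]
  ]
}}

```text
time: 10.05
tool_pos: [0.5312, 0.0793, 0.2637]
tool_rot: [-0.001, 0.413, 0.911, 0.003]
contact_force: [-0.8, 9.6, 1.3]
gripper_width: 0.177
grasp_force: 61.0
```

Emit:
{"op": "arm_command", "data": {
  "moves": [
    [-1,[0,0,0],0.004],
    [-1,[0,0,0],0.008],
    [-1,[0,0,0],0.012],
    [-1,[0,0,0],0.016],
    [-1,[0,0,0],0.02],
    [-1,[0,0,0],0.024],
    [-1,[0,0,0],0.028],
    [-1,[0,0,0],0.032],
    [-1,[0,0,0],0.036],
    [-1,[0,0,0],0.04],
    [-1,[0,0,0],0.044],
    [-1,[0,0,0],0.048],
    [-1,[0,0,0],0.052],
    [-1,[0,0,0],0.056],
    [-1,[0,0,0],0.06],
    [-1,[0,0,0],0.064],
    [-1,[0,0,0],0.068],
    [-1,[0,0,0],0.072],
    [-1,[0,0,0],0.076],
    [-1,[0,0,0],0.08]
  ]
}}

```text
time: 11.72
tool_pos: [0.5317, 0.0797, 0.2637]
tool_rot: [-0.001, 0.626, 0.78, 0.003]
contact_force: [1.5, 11.1, 0.9]
gripper_width: 0.175
grasp_force: 60.8
```

Emit:
{"op": "arm_command", "data": {
  "moves": [
    [-1,[0,0,0],0.004],
    [-1,[0,0,0],0.008],
    [-1,[0,0,0],0.012],
    [-1,[0,0,0],0.016],
    [-1,[0,0,0],0.02],
    [-1,[0,0,0],0.024],
    [-1,[0,0,0],0.028],
    [-1,[0,0,0],0.031],
    [-1,[0,0,0],0.033],
    [-1,[0,0,0],0.034],
    [-1,[0,0,0],0.034],
    [-1,[0,0,0],0.034],
    [-1,[0,0,0],0.034]
  ]
}}

```text
time: 12.8
tool_pos: [0.532, 0.0797, 0.2637]
tool_rot: [-0.001, 0.706, 0.709, 0.003]
contact_force: [3.8, 11.4, 0.1]
gripper_width: 0.178
grasp_force: 60.7
```

Run:
```python
from h import *
from scipy.spatial.transform import Rotation as R
s=manip.state();w=s["tool_rot"];M=R.from_quat([*w[1:],w[0]]).as_matrix()
print(s["time"],s["joint_pos"].round(3),s["contact_force"],s["tool_pos"],s["gripper_width"],"yaw",np.degrees(np.arctan2(M[1,1],M[0,1])))
p=manip.grab_frame("wrist");save(p,"w3.png")
print("px at plinth-axis dir -161.5, z .171/.071:",[proj(p,[.5305+.095*np.cos(np.radians(-161.5)),.0782+.095*np.sin(np.radians(-161.5)),z]) for z in(.071,.171)])
print(manip.search_frame(p,"jar_spatulas")[:2])
p=manip.grab_frame("top");c=p["frame"][170:340,215:385]; cv2.imwrite("pics/crop3.png",cv2.resize(c,None,fx=3.5,fy=3.5,interpolation=cv2.INTER_CUBIC)[:,:,::-1])
```

```text
12.8 [ 0.007 -0.163  1.808  0.007  1.494  0.002] [ 3.78042742 11.36022211  0.07907866] [0.53197126 0.07969426 0.26370337] 0.17837775471314957 yaw 0.24774460846741622
px at plinth-axis dir -161.5, z .171/.071: [[np.float64(201.56664175357747), np.float64(247.60303847172656)], [np.float64(155.91254099353344), np.float64(307.0602078529199)]]
[{'extent': [71.3, 206.8, 248.7, 395.8], 'confidence': 0.75}]
```

View pics/w3.png

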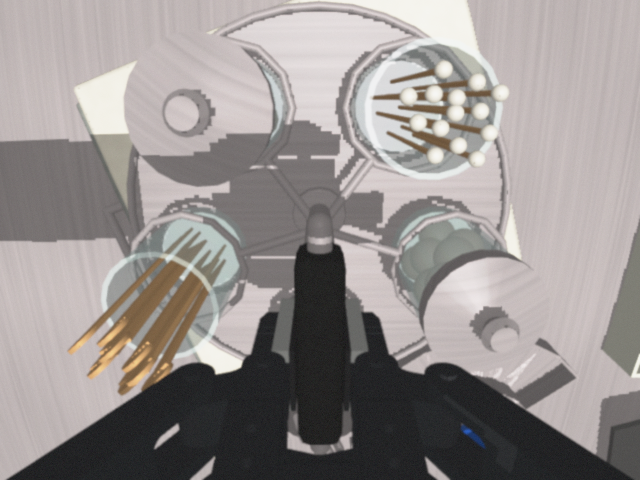

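View pics/crop3.png

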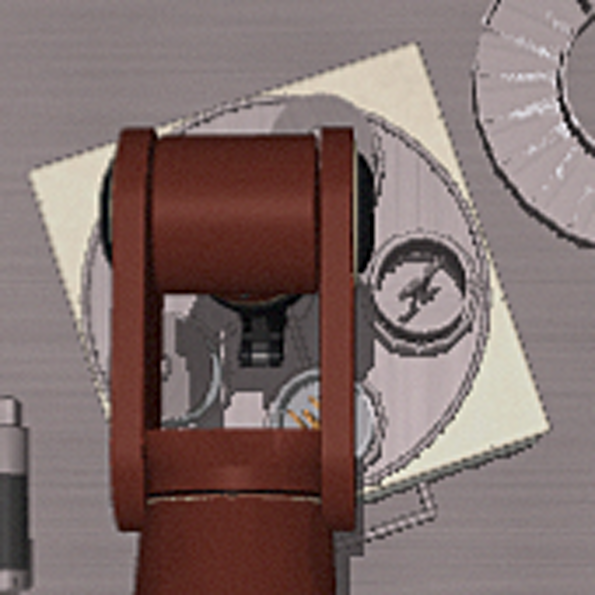

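Run:
```python
from h import *
p=manip.grab_frame("top");m=np.array([.5305,.0782])
P=lambda u,v,z:onz(p,215+(u+.5)/3.5-.5,170+(v+.5)/3.5-.5,z)[:2]
A=lambda d:np.degrees(np.arctan2(d[1],d[0]))
for u,v in[(420,285),(418,287),(422,283)]: d=P(u,v,.171)-m;print("forceps",np.linalg.norm(d),A(d))
for z in(.025,.035): a,b=P(300,556,z),P(433,513,z);print("drawer",A((a+b)/2-m),A(b-a)-90,np.linalg.norm(a-b),np.linalg.norm((a+b)/2-m))
# plinth edges from first picture: white mask, subpixel line fits
im=cv2.imread("pics/top1.png").astype(int)
w=((im.min(2)>185)&(im[:,:,2]-im[:,:,0]>8)).astype(np.uint8)[170:340,215:385]
n,l,s,_=cv2.connectedComponentsWithStats(w)
ys,xs=np.where(w&(np.isin(l,[i for i in range(1,n) if s[i,4]>60])));h=np.c_[xs+215,ys+170].astype(np.float32)
W=np.array([onz(p,*x,.055)[:2] for x in h],np.float32)
r=cv2.minAreaRect(W);print("plinth",r)
for k in(3.5,):
  q=P(382,188,.171)
# edge fits on outer hull
hull=cv2.convexHull(W)[:,0]
e=np.roll(hull,-1,0)-hull;L=np.linalg.norm(e,axis=1)
for i in np.argsort(-L)[:8]: print(round(float(L[i]),3),round(float(A(e[i])%90),2))
```

```text
forceps 0.09332753713133085 -89.93204451861583
forceps 0.09201418575508355 -90.75674301976065
forceps 0.09465996440954162 -89.13023811031832
drawer -161.37053908717272 -162.11350694946597 0.1013440032231415 0.17662596834072292
drawer -161.30435951085784 -162.113506949466 0.10064736119209419 0.1764147425832655Traceback (most recent call last):
  File "<stdin>", line 13, in <module>
cv2.error: OpenCV(4.12.0) /io/opencv/modules/imgproc/src/convhull.cpp:143: error: (-215:Assertion failed) total >= 0 && (depth == CV_32F || depth == CV_32S) in function 'convexHull'
```

Emit:
{"op": "arm_command", "data": {
  "moves": [
    [-1,[0,0,0],0],
    [-1,[0,0,0],0],
    [-1,[0,0,0],0],
    [-1,[0,0,0],0],
    [-1,[0,0,0],0],
    [-1,[0,0,0],0],
    [-1,[0,0,0],0],
    [-1,[0,0,0],0],
    [-1,[0,0,0],0],
    [-1,[0,0,0],0],
    [-1,[0,0,0],0],
    [-1,[0,0,0],0],
    [-1,[0,0,0],0],
    [-1,[0,0,0],0],
    [-1,[0,0,0],0],
    [-1,[0,0,0],0],
    [-1,[0,0,0],0],
    [-1,[0,0,0],0],
    [-1,[0,0,0],0],
    [-1,[0,0,0],0]
  ]
}}

```text
time: 14.67
tool_pos: [0.532, 0.0797, 0.2637]
tool_rot: [-0.001, 0.706, 0.709, 0.003]
contact_force: [3.0, 11.1, -0.4]
gripper_width: 0.175
grasp_force: 60.7
```

Emit:
{"op": "arm_command", "data": {
  "moves": [
    [-1,[0,0,0],0],
    [-1,[0,0,0],0],
    [-1,[0,0,0],0],
    [-1,[0,0,0],0],
    [-1,[0,0,0],0],
    [-1,[0,0,0],0],
    [-1,[0,0,0],0],
    [-1,[0,0,0],0],
    [-1,[0,0,0],0],
    [-1,[0,0,0],0],
    [-1,[0,0,0],0],
    [-1,[0,0,0],0],
    [-1,[0,0,0],0],
    [-1,[0,0,0],0],
    [-1,[0,0,0],0],
    [-1,[0,0,0],0],
    [-1,[0,0,0],0],
    [-1,[0,0,0],0],
    [-1,[0,0,0],0],
    [-1,[0,0,0],0]
  ]
}}

```text
time: 16.33
tool_pos: [0.532, 0.0797, 0.2637]
tool_rot: [-0.001, 0.706, 0.709, 0.003]
contact_force: [3.2, 11.7, 0.2]
gripper_width: 0.175
grasp_force: 60.7
```

Emit:
{"op": "arm_command", "data": {
  "moves": [
    [-1,[0,0,0],0],
    [-1,[0,0,0],0],
    [-1,[0,0,0],0],
    [-1,[0,0,0],0],
    [-1,[0,0,0],0],
    [-1,[0,0,0],0],
    [-1,[0,0,0],0],
    [-1,[0,0,0],0],
    [-1,[0,0,0],0],
    [-1,[0,0,0],0]
  ]
}}

```text
time: 17.17
tool_pos: [0.532, 0.0797, 0.2637]
tool_rot: [-0.001, 0.706, 0.709, 0.003]
contact_force: [3.0, 11.2, 0.8]
gripper_width: 0.175
grasp_force: 60.7
```

```bash
python3 -c "
from plant import manip
s=manip.state();print(s['time'],s['tool_rot'],s['contact_force'],s['gripper_width'],s['grasp_force'])
print(manip.job_done())"
```

```text
17.1667 [-0.00125847  0.70556834  0.70863266  0.00338942] [ 2.96551123 11.23712529  0.84533396] 0.17466292582025672 60.723921060562134
the job is handed in; nothing more can be done
None
```

I turned the spatula jar to the middle of the drawer side, within about 1° by my camera measurements, held the turntable still there for over 4 s, and handed the job in at 17.2 s still gripping the handle.

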